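# Seat the keyed agitator shaft in the mixer's drive hub and hold it home

## Task

Lift the keyed shaft by its black grip out of its parking stand, put its nose into the steel hub on the bench mixer drive and turn it until its key slips into the hub's keyway. Push it fully home against the spring in the hub, until its collar sits flush on the hub, and finish while still gripping the shaft and pressing it down: do not let go. Leave the dropper bottle, the petri dish and the roll of tape where they are.

Things in the scene. Friction and masses are not known exactly. Their poses are not given: they have to be found in the camera images.
- shaft: Loose steel shaft, about 0.16 kg, upright in the parking stand. Origin: centre of its collar's underside, which rests on the stand; z up along the shaft, x towards the key. Collar 50 mm in diameter, 6 mm thick. Below the origin: round shank 22 mm in diameter, 50 mm long, its last 12 mm tapering to 12 mm; the 22 mm of it under the key is a plain round pilot.
- hub: Fixed steel hub on the mixer drive, 54 mm in diameter (68 mm at the foot), 60 mm tall; it cannot turn. Origin: centre of its underside; z up; x from the axis towards its one keyway. Round bore 24.4 mm in diameter, open at the top; keyway 8.4 mm wide, reaching 18 mm from the axis, full depth; a short black line on the top face marks it.
- hub_mouth (a point): Centre of the hub's top face, on the bore axis, 60 mm above the hub's origin; same axes as the hub. When home, the shaft's collar lies on this face: shaft's origin here, shaft's x along the hub's x.
- shaft_key (a point): Middle of the shaft's key, 14.5 mm along the shaft's x and 16 mm below its origin. The key is 6 mm wide, stands out to 16.5 mm from the axis and runs from 4 to 28 mm below the shaft's origin. Over it, on the collar, a low rib 4 mm wide (top 8 mm above the origin) sticks out 6 mm beyond the rim as a pointer.
- ejector (a joint): Spring disc in the bore, in m: 0 when up (its top 42 mm below the mouth), 0.008 when the shaft is fully home; end stop at 0.010. Its spring pushes up with about 3 N at 0 and 10 N at 0.008, more than the shaft's weight: the shaft rises again unless it is pressed down.
- stand: Fixed round plastic parking stand, grey, 84 mm in diameter at its foot, 60 mm above, 62 mm tall, with a wide plain hole 39 mm in diameter, in which the shaft can turn freely. Origin: centre of its underside.
- drive: Fixed bench mixer drive. Origin on the work surface under the hub's axis; x towards its rear. Low white gearbox 40 mm high, from 75 mm in front of the origin to 135 mm behind it, 136 mm wide; grey motor hump 124 mm wide, 87 mm high, from 50 to 130 mm behind the origin. The hub stands on it at 40 mm.
- dropper: Bystander: small dropper bottle, 25 mm in diameter, 65 mm tall. Origin: centre of its underside.
- petri: Bystander: petri dish, 62 mm in diameter, 13 mm high. Origin: centre of its underside.
- tape: Bystander: roll of tape lying flat, 100 mm in diameter, 25 mm high. Origin: centre of its underside.
- shaft_grip (a point): Centre of the shaft's black ribbed grip, 31 mm above the shaft's origin on its axis. The grip is a round upright cylinder, 30 mm in diameter, from 10 to 52 mm above the origin.
Things that resemble listed ones, but are neither listed nor needed, are in the scene too. Leave any blue, orange or pink look-alike of the shaft alone.

How it is judged:
By the outcome, as a careful person would: the job done as asked, in the order asked, and still so for the second after the job is handed in, while the arm keeps its last pose, push and grip.
It also fails if it takes over 40 s, if anything falls off the work surface, if the arm or the gripper's body presses on something with over 40 N, if the wrist force passes 120 N, or if a joint passes its speed limit or range.

## Robot

A 6-joint arm with a two-finger parallel gripper is mounted at the origin on a cart in front of the work surface, level with it; the furniture and walls round the work are solid. World frame = base frame: x ahead of the robot, y to its left, z up, the work surface at z = 0. Lengths are in m, angles in rad, forces in N, time in s.
With the tool pointing down it reaches from about 0.275 to 0.85 m from the base axis. Payload 5.2 kg.
Tool frame: the origin (TCP) lies on the centre line of the jaws, within the pads' length; the fingertips stand 17 mm ahead of it and the grasp point (between the pads) lies 2 mm behind it (robot.nose_length is the distance from the TCP to the fingertips, in m); z points along the fingers, x is the direction in which the jaws open and shut, and the axes are right-handed (so a half turn about z gives the same grasp; the last joint's range is limited). The gripper opens to 85 mm and grips with 20 to 120 N. Pads are 22 mm wide; open, the fingers measure 114 mm over their backs; the gripper's body (76 mm by 85 mm) begins 54 mm behind the grasp point. The pads swing forward as they close: fully open they stand 13 mm farther back than shut.
Start: joints at [1.013, 0.259, 1.535, -0, 1.348, -0.203], TCP at [0.191, 0.516, 0.248] pointing down, gripper open.
Joint ranges: [-3.14, 3.14], [-0.91, 2.08], [0.19, 2.58], [-1.22, 4.36], [0.22, 2.71], [-3.12, 3.12]. Speed limits (rad/s): [2.57, 2.57, 3.14, 3.14, 3.14, 3.14].

## Interface

Orientations are given as a 3x3 rotation matrix whose columns are the frame's x, y, z axes.
In Python, from station import sensors, read_camera, robot, finder gives the robot as it stands. The module is installed in compiled form; this text tells all that it offers.
- The arm moves only by the shell command python3 -m creep 'ROWS'. ROWS is JSON, a list of rows, each a list of 3 entries, a list of its own where there are three numbers: the shift along the tool's x, y, z in mm, then the turn, a rotation vector about the tool's x, y, z in rad, then the finger opening in mm, from 0 to 85.4. In form: [[[x, y, z], [wx, wy, wz], jaw], ...]. A call has exactly 8 rows; each row is the pose to reach, as a shift and turn from the pose commanded when the call began, along the tool's axes at that moment; what a row does not reach only later rows make up. A row lasts 1/10 s, in which the tool goes at most 50 mm and 8.59 degrees, less where a joint would pass 70% of its speed; a pose out of reach is approached as far as the arm can. A call with a gripper value outside its range is refused whole. The fingers move at their own pace and stop on an object; the grip force is fixed at half the most. Time passes only in rows, so rows that repeat a pose let the fingers close, or fill a call up. It gives the time, the measured TCP pose, the force and the opening at its end, in the units of the state.
- sensors.get_obs(): the state, without advancing time (a new reading comes with each control period).
- read_camera(name): name is "side" or "top" or "wrist"; returns a dict with "img" (400x640x3 uint8, red, green, blue), "intrinsics" (3x3 intrinsics, pixels), "k1" (the pictures are not rectified: a ray, as slopes to the right and down, at radius r is drawn at 1 + k1 r^2 times it, then the intrinsics apply), "xyz" and "rotation" of the camera in the world; the wrist camera has in their place "T_tool_cam" (4x4, takes a point from camera to tool coordinates, whose origin is the TCP and whose axes are the tool frame's). Camera axes: x right, y down, z forward; pixel columns grow to the right and rows downward; lengths in m; the calibration is good to about 2 mm. A picture is of the moment at which its call begins: read the wrist's pose just before it. There is no depth.
- robot.sign_off(): hands the job in, once; it reports no verdict.
Trained networks look in the newest picture that a camera, given by its name, has taken for a name from the list of things; names that differ only in an ending like _2 or _b are one class to them, and where a whole thing is asked for, a point or a joint stands for the part that bears it (a point fixed in the world has none). Each returns a list of dicts, best first, with "score" (0 to 1); they miss things now and then, are a little off and sometimes report something else, mostly with a low value. They report only what shows in the picture. A call takes as long as a camera call. They do not tell look-alikes from the thing itself.
- finder.regions_of(camera, label): "pixels" (400x640 bool, what is visible of it) and "centre" ([column, row] in pixels, amid what is visible of it).
- finder.tip_of(camera, label): "centre" ([column, row] in pixels: a listed point, or the origin of a listed thing).
The state is a dict: "t": time; "qpos": joint angles; "joint_vel": joint speeds; "joint_efforts": joint torques, N m; "ee_pos": TCP position; "tool_rot": TCP orientation; "contact_force": force on the tool from outside, world axes, zero at the start; "moment": the same for the moment, N m; "gripper_width": finger opening in m.
Only numpy, scipy, OpenCV 4.12 (cv2) and the standard library are available. Lean on these libraries where they do the work, as an engineer would, in place of code of your own. Each camera call takes 0.05 s, during which the arm holds its last target. There are 200 camera calls.

## Working session

There is one attempt and no reset: what is moved stays moved. The work goes in short steps, Python scripts to look and compute and a shell command to move; the robot and the scene stay as the last step left them, time stands still between calls to the robot, and variables do not carry over. Pictures are saved under pics/ and viewed, about 8 in all and at most 12, crops included, and the job is handed in when it is done.

```bash
mkdir -p pics
cat > h.py <<'E'
import numpy as np, cv2
from station import sensors, read_camera, robot, finder
def cam(name):
    o=sensors.get_obs(); c=read_camera(name)
    if 'T_tool_cam' in c:
        T=np.array(c['T_tool_cam']); R=np.array(o['tool_rot'])
        c['rotation']=R@T[:3,:3]; c['xyz']=np.array(o['ee_pos'])+R@T[:3,3]
    c['rotation']=np.array(c['rotation']); c['xyz']=np.array(c['xyz']); return c
def ray(c,px):
    K=np.array(c['intrinsics']); d=np.array([(px[0]-K[0,2])/K[0,0],(px[1]-K[1,2])/K[1,1]])
    u=d.copy()
    for _ in range(20): u=d/(1+c['k1']*(u@u))
    return c['rotation']@np.array([u[0],u[1],1])
def at(c,px,z):
    r=ray(c,px); return c['xyz']+r*(z-c['xyz'][2])/r[2]
def proj(c,P):
    p=c['rotation'].T@(np.array(P)-c['xyz']); u=p[:2]/p[2]; u=u*(1+c['k1']*(u@u)); K=np.array(c['intrinsics'])
    return np.array([u[0]*K[0,0]+K[0,2],u[1]*K[1,1]+K[1,2]])
def tri(c1,p1,c2,p2):
    A=[];b=[]
    for c,p in((c1,p1),(c2,p2)):
        r=ray(c,p); r/=np.linalg.norm(r); M=np.eye(3)-np.outer(r,r); A.append(M); b.append(M@c['xyz'])
    X=np.linalg.solve(A[0]+A[1],b[0]+b[1]); return X, [np.linalg.norm(M@X-bb) for M,bb in zip(A,b)]
def save(n,img,s=1):
    if s!=1: img=cv2.resize(img,None,fx=s,fy=s,interpolation=cv2.INTER_CUBIC)
    cv2.imwrite('pics/'+n+'.png',img[:,:,::-1])
E
python3 - <<'E'
from h import *
np.set_printoptions(precision=3,suppress=True)
Z=dict(shaft=.062,hub=.04,hub_mouth=.1,shaft_grip=.093,shaft_key=.046,stand=0,drive=0,dropper=0,petri=0,tape=0)
o=sensors.get_obs();print(o['t'],o['ee_pos'],o['tool_rot'])
ims=[]
for n in('top','side','wrist'):
    c=cam(n); ims.append(c['img']); print(n,c['xyz'],c['rotation'][:,2],c['intrinsics'][0][0])
    for l,z in Z.items():
        for d in finder.tip_of(n,l)[:5]:
            if d['score']>.2: print(n,l,round(d['score'],2),np.array(d['centre']),at(c,d['centre'],z))
save('a',np.vstack(ims[:2]),.72); save('w',ims[2])
E
```

```text
0.0 [0.191 0.515 0.247] [[ 0.347  0.938 -0.001]
 [ 0.938 -0.347 -0.002]
 [-0.002 -0.    -1.   ]]
top [ 0.317 -0.032  1.328] [ 0.156  0.02  -0.988] 420.75352010984165
top shaft 0.54 [244.  222.6] [0.424 0.23  0.062]
top shaft 0.54 [245.4 256.6] [0.323 0.221 0.062]
top shaft 0.47 [289.9 203.1] [0.485 0.092 0.062]
top shaft 0.47 [206.6 230.2] [0.4   0.342 0.062]
top hub 0.95 [373.2 203.7] [ 0.489 -0.163  0.04 ]
top hub_mouth 0.56 [372.1 198.9] [ 0.495 -0.154  0.1  ]
top shaft_grip 0.71 [280.6 244.3] [0.359 0.113 0.093]
top shaft_grip 0.58 [204.2 231.1] [0.395 0.34  0.093]
top shaft_grip 0.54 [284.5 205.1] [0.475 0.105 0.093]
top shaft_grip 0.53 [235.9 255.1] [0.326 0.243 0.093]
top shaft_grip 0.5 [244.7 221.3] [0.425 0.221 0.093]
top shaft_key 0.71 [204.  228.6] [0.406 0.355 0.046]
top shaft_key 0.65 [247.6 218.4] [0.439 0.222 0.046]
top shaft_key 0.63 [282.4 207.5] [0.473 0.116 0.046]
top shaft_key 0.58 [237.7 256.6] [0.322 0.248 0.046]
top stand 0.81 [253.1 221.2] [0.434 0.214 0.   ]
top drive 0.86 [372.6 203.1] [ 0.496 -0.165  0.   ]
top drive 0.33 [248.2 219.4] [0.44  0.229 0.   ]
t
[... 1161 characters left out ...]
0.094 0.046]
side stand 0.7 [258.6 174.1] [0.43  0.215 0.   ]
side drive 0.79 [359.8 253.9] [ 0.492 -0.158  0.   ]
side dropper 0.63 [363.4 166.4] [0.688 0.052 0.   ]
side petri 0.74 [361.4 245.7] [ 0.51  -0.143  0.   ]
side petri 0.7 [257.5 174.9] [0.426 0.215 0.   ]
side petri 0.49 [326.8 144.1] [0.659 0.188 0.   ]
side petri 0.32 [252.9 151.2] [0.465 0.301 0.   ]
side tape 0.87 [396.  345.9] [ 0.407 -0.375  0.   ]
wrist [0.116 0.543 0.374] [ 0.293 -0.109 -0.95 ] 289.4612501912927
wrist shaft 0.91 [259.5 351.7] [0.388 0.351 0.062]
wrist shaft 0.56 [190.1 399. ] [0.435 0.217 0.062]
wrist shaft_grip 0.79 [260.1 369.6] [0.388 0.359 0.093]
wrist shaft_key 0.61 [271.2 345.3] [0.397 0.362 0.046]
```

Run:
```python
from h import *
t=cv2.imread('pics/a.png')
a=cam('top')['img'];b=cam('side')['img']
A=cv2.resize(a[170:290,160:480],None,fx=2.4,fy=2.4,interpolation=cv2.INTER_CUBIC)
B=cv2.resize(b[110:290,190:446],None,fx=1.65,fy=1.65,interpolation=cv2.INTER_CUBIC)
B=cv2.copyMakeBorder(B,0,0,0,A.shape[1]-B.shape[1],cv2.BORDER_CONSTANT)
save('b',np.vstack([A,B])[:600])
```

```text
(no output)
```

View pics/b.png

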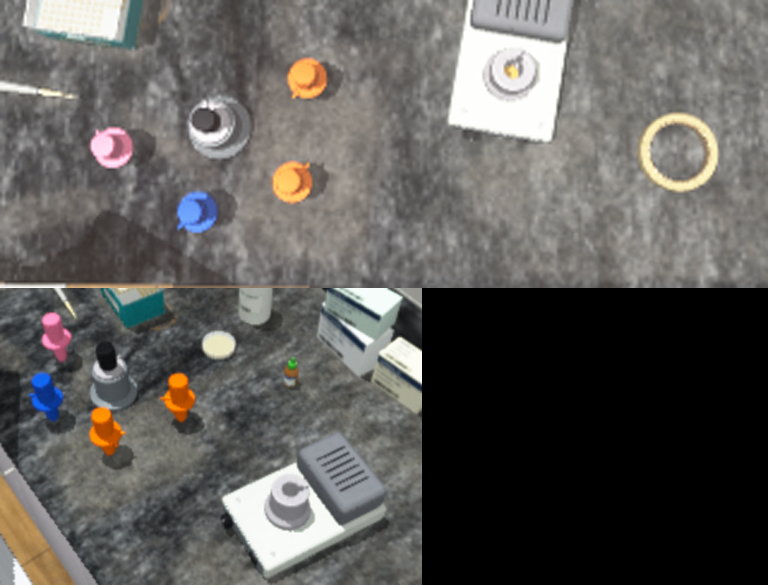

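The target is the grey shaft with the black grip on the grey stand, at about (246,222) in the top picture. The look-alikes are orange at (289,203) and (281,245), blue at (242,258) and pink at (206,231). Only the grey one fits. I'll move above it for a closer look.

```bash
python3 -m creep '[[[-196,327,20],[0,0,0.87],70],[[-196,327,20],[0,0,0.87],70],[[-196,327,20],[0,0,0.87],70],[[-196,327,20],[0,0,0.87],70],[[-196,327,20],[0,0,0.87],70],[[-196,327,20],[0,0,0.87],70],[[-196,327,20],[0,0,0.87],70],[[-196,327,20],[0,0,0.87],70]]'
python3 - <<'E'
from h import *
np.set_printoptions(precision=4,suppress=True)
o=sensors.get_obs();print(o['t'],o['ee_pos'],o['qpos'],o['tool_rot'])
c=cam('wrist')
for l,z in dict(shaft=.062,shaft_grip=.093,stand=0,shaft_key=.046).items():
    for d in finder.tip_of('wrist',l)[:2]: print(l,round(d['score'],2),np.array(d['centre']),at(c,d['centre'],z))
save('c',c['img'])
E
```

```text
t: 2.55
ee_pos: [0.4314, 0.2157, 0.2284]
tool_rot: [[0.941, 0.337, 0.001], [0.337, -0.941, -0.001], [0.001, 0.001, -1.0]]
contact_force: [0.5, 0.2, -0.3]
gripper_width: 0.0702
2.55 [0.4314 0.2157 0.2284] [ 0.2323  0.1514  1.7221 -0.0008  1.2672 -0.1113] [[ 0.9415  0.3371  0.001 ]
 [ 0.3371 -0.9415 -0.0005]
 [ 0.0007  0.0008 -1.    ]]
shaft 0.78 [335.5 284.9] [0.4876 0.1077 0.062 ]
shaft 0.77 [234.9 239.7] [0.3615 0.1248 0.062 ]
shaft_grip 0.65 [338.7 302.6] [0.4898 0.1074 0.093 ]
shaft_grip 0.62 [320.7 189.6] [0.429  0.2201 0.093 ]
stand 0.95 [321.4 172.6] [0.4312 0.2159 0.    ]
shaft_key 0.83 [334.6 183.1] [0.4454 0.2194 0.046 ]
shaft_key 0.73 [241.8 244.8] [0.3685 0.112  0.046 ]
```

View pics/c.png

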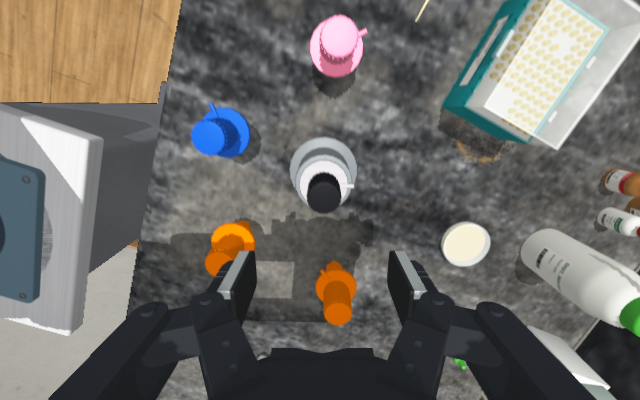

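Run:
```python
from h import *
c=cam('wrist'); im=c['img'][135:220,275:375]
save('d',im,7)
```

```text
(no output)
```

View pics/d.png

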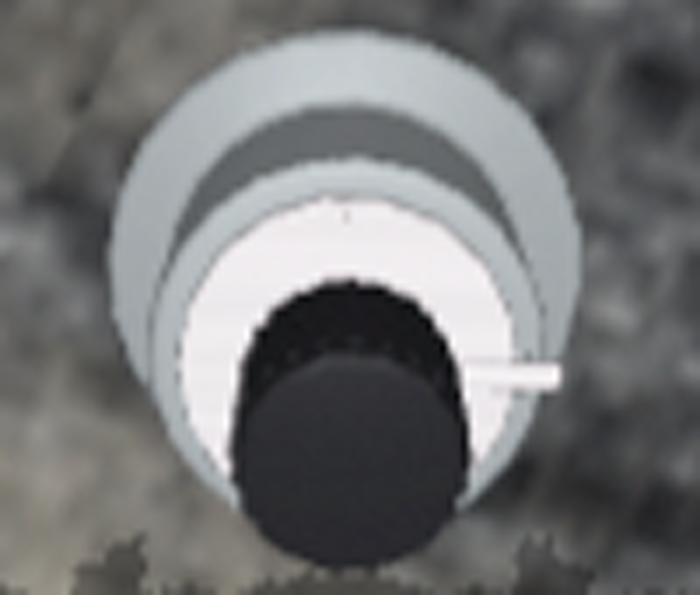

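The shaft is at pixel (325,187), with its rib pointing right to (355,189). Next I'll compute its axis and key angle.

Run:
```python
from h import *
np.set_printoptions(precision=4,suppress=True)
c=cam('wrist');o=sensors.get_obs();R=np.array(o['tool_rot']);p=np.array(o['ee_pos'])
C=at(c,(325,186.7),.068);T=at(c,(355.2,188.9),.070);G=at(c,(325,201),.114)
L=at(c,(275+180/7,187),.068);Rr=at(c,(275+520/7,187),.068)
print(o['t'],C,G,'diam',np.linalg.norm(L-Rr)); d=T-C
print('key r',np.linalg.norm(d[:2]),'yaw',np.degrees(np.arctan2(d[1],d[0])),'tool x yaw',np.degrees(np.arctan2(R[1,0],R[0,0])))
for X in(C,G): print('tool mm',1000*R.T@(np.array([X[0],X[1],.091])-p))
```

```text
2.9 [0.4318 0.2212 0.068 ] [0.4315 0.2207 0.114 ] diam 0.049780704147606984
key r 0.03083827662273274 yaw 16.569569678032135 tool x yaw 19.90064809673742
tool mm [  3.4566  -0.7568 137.3994]
tool mm [  2.9659  -0.4943 137.3993]
```

```bash
python3 -m creep '[[[3,-0.5,25],[0,0,0],70],[[3,-0.5,50],[0,0,0],70],[[3,-0.5,75],[0,0,0],70],[[3,-0.5,95],[0,0,0],70],[[3,-0.5,112],[0,0,0],70],[[3,-0.5,124],[0,0,0],70],[[3,-0.5,131],[0,0,0],70],[[3,-0.5,134],[0,0,0],60]]'
python3 -m creep '[[[0,0,0],[0,0,0],40],[[0,0,0],[0,0,0],20],[[0,0,0],[0,0,0],20],[[0,0,0],[0,0,0],20],[[0,0,0],[0,0,0],20],[[0,0,0],[0,0,0],20],[[0,0,-10],[0,0,0],20],[[0,0,-20],[0,0,0],20]]'
```

```text
t: 3.7
ee_pos: [0.4319, 0.2203, 0.094]
tool_rot: [[0.94, 0.34, -0.0], [0.34, -0.94, -0.0], [-0.0, -0.0, -1.0]]
contact_force: [0.3, 0.6, 0.1]
gripper_width: 0.0603
t: 4.5
ee_pos: [0.4318, 0.2197, 0.1146]
tool_rot: [[0.941, 0.339, -0.001], [0.339, -0.941, -0.0], [-0.001, -0.0, -1.0]]
contact_force: [-0.2, -0.2, -1.1]
gripper_width: 0.0287
```

```bash
python3 -m creep '[[[0,0,-40],[0,0,0],20],[[0,0,-85],[0,0,0.14],20],[[0,0,-122],[0,0,0.28],20],[[-12,40,-125],[0,0,0.42],20],[[-24,80,-125],[0,0,0.55],20],[[-37,125,-125],[0,0,0.68],20],[[-50,168,-125],[0,0,0.82],20],[[-62,211,-125],[0,0,0.82],20]]'
```

```text
t: 5.3
ee_pos: [0.445, -0.0013, 0.2402]
tool_rot: [[0.888, -0.46, 0.001], [-0.46, -0.888, -0.0], [0.001, -0.0, -1.0]]
contact_force: [1.0, -0.2, -1.2]
gripper_width: 0.0284
```

```bash
python3 -m creep '[[[22,38,0],[0,0,0],20],[[44,76,0],[0,0,0],20],[[66,114,0],[0,0,0],20],[[88,152,0],[0,0,0],20],[[105,180,0],[0,0,0],20],[[111,190,0],[0,0,0],20],[[111,190,0],[0,0,0],20],[[111,190,0],[0,0,0],20]]'
python3 - <<'E'
from h import *
np.set_printoptions(precision=4,suppress=True)
c=cam('wrist');o=sensors.get_obs();print(o['t'],o['ee_pos'],o['qpos'])
for l,z in dict(hub_mouth=.1,hub=.04).items():
    for d in finder.tip_of('wrist',l)[:2]: print(l,round(d['score'],2),np.array(d['centre']),at(c,d['centre'],z))
save('e',c['img']); np.savez('e.npz',**{k:c[k] for k in('img','intrinsics','k1','xyz','rotation')})
E
```

```text
t: 6.1
ee_pos: [0.4572, -0.2182, 0.2393]
tool_rot: [[0.89, -0.456, -0.0], [-0.456, -0.89, 0.001], [-0.001, -0.001, -1.0]]
contact_force: [0.6, 0.1, -0.5]
gripper_width: 0.0285
6.15 [ 0.4573 -0.2178  0.2394] [-0.6655  0.1872  1.6499  0.0006  1.3054 -0.1925]
hub_mouth 0.93 [329.2 114.9] [ 0.4964 -0.1568  0.1   ]
hub 0.96 [331.7 115.8] [ 0.4989 -0.1611  0.04  ]
```

View pics/e.png

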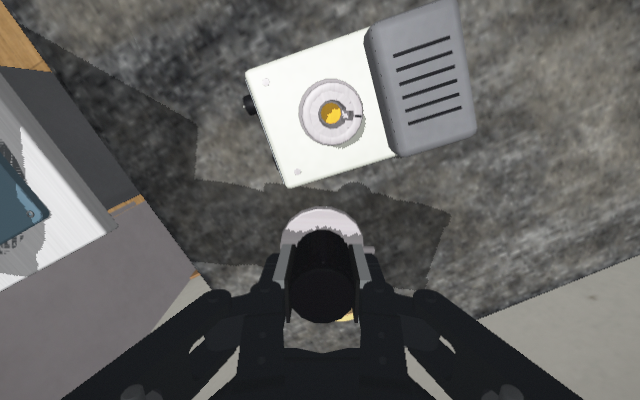

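Run:
```python
from h import *
im=np.load('e.npz')['img']
A=cv2.resize(im[75:155,290:375],None,fx=7,fy=7,interpolation=cv2.INTER_CUBIC)
B=cv2.resize(im[195:275,360:378],None,fx=7,fy=7,interpolation=cv2.INTER_CUBIC)
save('f',np.hstack([A,B]))
```

```text
(no output)
```

View pics/f.png

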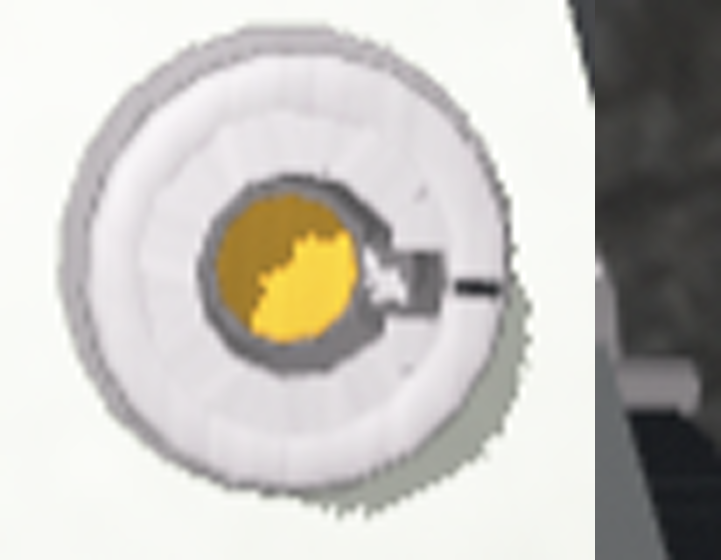

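Run:
```python
from h import *
np.set_printoptions(precision=4,suppress=True)
c=dict(np.load('e.npz')); o=sensors.get_obs();R=np.array(o['tool_rot']);p=np.array(o['ee_pos']);print(o['t'],p)
im=c['img'].astype(int)
print(im[195:232:1,322].sum(1)//3)
print(im[238,270:300].sum(1)//3, im[238,345:375].sum(1)//3)
H=at(c,(332.3,114.3),.1);M=at(c,(358.3,116.3),.1);d=M-H
hy=np.degrees(np.arctan2(d[1],d[0]));print('hub',H,'r',np.linalg.norm(d),'yaw',hy)
T=at(c,(375,249.7),p[2]-.032+.008); print('rib tip tool',1000*R.T@(T-p))
ty=np.degrees(np.arctan2(R[1,0],R[0,0]));print('tool yaw',ty)
for yo in(-3,-2,-1,0,1,2,3):
    a=np.linspace(0,2*np.pi,721);P=[proj(c,p+R@np.array([.025*np.cos(t),yo/1000+.025*np.sin(t),.032-.006])) for t in a];P=np.array(P)
    print(yo,'top row',P[:,1].min(),'l/r',P[:,0].min(),P[:,0].max())
print('hub in tool mm',1000*R.T@(np.array([H[0],H[1],p[2]])-p))
```

```text
6.25 [ 0.4575 -0.2177  0.2395]
[ 70  68  66  63  63  66  67  69  68  71  70  97 117 131 197 221 212 209
 209 208 208 209 210 212 214 215 215 214 214 215 216 216 176 133  97  36
  22]
[ 68  63  59  57  58  63  67  68  64  59  55 107 130 131 131 131 132 132
 131 131 132 131 132 133 131 132 131 131 131 131] [132 131 132 131 131 132 132 132 131 132 132 131 131 131 132 131 131 125
  67  57  58  58  58  59  61  64  68  68  62  55]
hub [ 0.499  -0.1576  0.1   ] r 0.022987281702905864 yaw -31.346458103127024
rib tip tool [31.0507 -0.5995 23.9934]
tool yaw -27.053638702031126
-3 top row 203.70321584672618 l/r 278.10916634690824 364.2646907086318
-2 top row 205.41008143293234 l/r 278.19429119544344 364.1876499585225
-1 top row 207.11029493937176 l/r 278.27912949748537 364.11086608929406
0 top row 208.80389053962656 l/r 278.363682489911 364.0343380084506
1 top row 210.49090221356124 l/r 278.44795140449867 363.9580646278158
2 top row 212.17136374816425 l/r 278.5319374679248 363.88204486353976
3 top row 213.84530873839583 l/r 278.61564190176165 363.80627763610477
hub in tool mm [  9.6593 -72.4438   0.0246]
```

```bash
python3 -m creep '[[[4.5,-35,0],[0,0,0.06],20],[[9.4,-65,0],[0,0,0.06],20],[[9.4,-72.4,15],[0,0,0.06],20],[[9.4,-72.4,30],[0,0,0.06],20],[[9.4,-72.4,42],[0,0,0.06],20],[[9.4,-72.4,50],[0,0,0.06],20],[[9.4,-72.4,53],[0,0,0.06],20],[[9.4,-72.4,53],[0,0,0.06],20]]'
python3 - <<'E'
from h import *
a=cam('side')['img'];b=cam('wrist')
o=sensors.get_obs();print(o['t'],o['ee_pos'],o['contact_force'])
A=cv2.resize(a[170:290,300:420],(480,480),interpolation=cv2.INTER_CUBIC)
B=cv2.resize(b['img'][130:290,270:376],(318,480),interpolation=cv2.INTER_CUBIC)
save('g',np.hstack([A,B]))
E
```

```text
t: 7.05
ee_pos: [0.4987, -0.1593, 0.1861]
tool_rot: [[0.861, -0.509, -0.0], [-0.509, -0.861, 0.0], [-0.001, -0.0, -1.0]]
contact_force: [0.1, -0.0, -1.4]
gripper_width: 0.0286
7.15 [ 0.49916786 -0.15964426  0.18685113] [-0.65337176 -0.09964253 -0.8060198 ]
```

View pics/g.png

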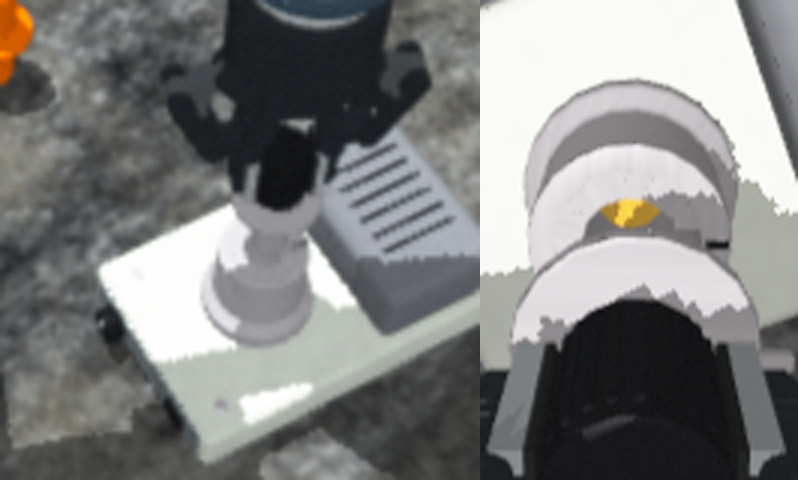

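The shaft is over the hub, with the nose just above the bore and the line mark visible at (348,211). I'll lower the pilot in while watching the force.

```bash
python3 -m creep '[[[0,-1,2],[0,0,0],20],[[0,-1,5],[0,0,0],20],[[0,-1,8],[0,0,0],20],[[0,-1,11],[0,0,0],20],[[0,-1,14],[0,0,0],20],[[0,-1,17],[0,0,0],20],[[0,-1,20],[0,0,0],20],[[0,-1,21],[0,0,0],20]]'
```

```text
t: 7.95
ee_pos: [0.4992, -0.1583, 0.1649]
tool_rot: [[0.861, -0.509, -0.001], [-0.509, -0.861, 0.0], [-0.001, -0.0, -1.0]]
contact_force: [0.9, 0.3, -1.8]
gripper_width: 0.0287
```

```bash
python3 -m creep '[[[0,0,1],[0,0,0],20],[[0,0,2],[0,0,0],20],[[0,0,3],[0,0,0],20],[[0,0,4],[0,0,0],20],[[0,0,5],[0,0,0],20],[[0,0,6],[0,0,0],20],[[0,0,7],[0,0,0],20],[[0,0,7],[0,0,0],20]]'
```

```text
t: 8.75
ee_pos: [0.4993, -0.1584, 0.1581]
tool_rot: [[0.861, -0.509, -0.0], [-0.509, -0.861, 0.0], [-0.0, 0.0, -1.0]]
contact_force: [-0.8, 0.8, -2.0]
gripper_width: 0.0285
```

```bash
python3 -m creep '[[[0,0,1],[0,0,0],20],[[0,0,2],[0,0,0],20],[[0,0,3],[0,0,0],20],[[0,0,4],[0,0,0],20],[[0,0,5],[0,0,0],20],[[0,0,6],[0,0,0],20],[[0,0,6],[0,0,0],20],[[0,0,6],[0,0,0],20]]'
```

```text
t: 9.55
ee_pos: [0.4993, -0.1584, 0.1522]
tool_rot: [[0.861, -0.509, -0.0], [-0.509, -0.861, 0.0], [-0.0, 0.0, -1.0]]
contact_force: [-0.2, -0.1, -2.5]
gripper_width: 0.0289
```

No upward force 8 mm past the key-contact height, so the key has entered the keyway. I'll continue down to the spring.

```bash
python3 -m creep '[[[0,0,2],[0,0,0],20],[[0,0,4],[0,0,0],20],[[0,0,6],[0,0,0],20],[[0,0,8],[0,0,0],20],[[0,0,10],[0,0,0],20],[[0,0,12],[0,0,0],20],[[0,0,13],[0,0,0],20],[[0,0,13],[0,0,0],20]]'
```

```text
t: 10.35
ee_pos: [0.4994, -0.1583, 0.1394]
tool_rot: [[0.861, -0.509, -0.0], [-0.509, -0.861, 0.0], [-0.0, 0.0, -1.0]]
contact_force: [-1.5, 0.6, 2.4]
gripper_width: 0.0289
```

```bash
python3 -m creep '[[[0,0,1],[0,0,0],20],[[0,0,2],[0,0,0],20],[[0,0,3],[0,0,0],20],[[0,0,4],[0,0,0],20],[[0,0,5],[0,0,0],20],[[0,0,6],[0,0,0],20],[[0,0,7],[0,0,0],20],[[0,0,7],[0,0,0],20]]'
```

```text
t: 11.15
ee_pos: [0.4994, -0.1584, 0.1332]
tool_rot: [[0.861, -0.509, 0.0], [-0.509, -0.861, -0.0], [0.0, 0.0, -1.0]]
contact_force: [-4.7, 2.1, 9.5]
gripper_width: 0.0286
```

```bash
python3 -m creep '[[[0,0,0.3],[0,0,0],20],[[0,0,0.6],[0,0,0],20],[[0,0,0.9],[0,0,0],20],[[0,0,1.2],[0,0,0],20],[[0,0,1.5],[0,0,0],20],[[0,0,1.5],[0,0,0],20],[[0,0,1.5],[0,0,0],20],[[0,0,1.5],[0,0,0],20]]'
```

```text
t: 11.95
ee_pos: [0.4994, -0.1584, 0.1331]
tool_rot: [[0.861, -0.509, 0.001], [-0.509, -0.861, -0.001], [0.001, 0.0, -1.0]]
contact_force: [-8.7, 4.1, 21.4]
gripper_width: 0.0289
```

```bash
python3 -m creep '[[[-0.5,0,0],[0,0,0],20],[[-1,0,0],[0,0,0],20],[[-1,0,0.3],[0,0,0],20],[[-1,0,0.6],[0,0,0],20],[[-1,0,0.9],[0,0,0],20],[[-1,0,0.9],[0,0,0],20],[[-1,0,0.9],[0,0,0],20],[[-1,0,0.9],[0,0,0],20]]'
python3 - <<'E'
from h import *
o=sensors.get_obs();print(o['contact_force'],o['moment'],o['ee_pos'])
a=cam('side')['img'];b=cam('wrist')
A=cv2.resize(a[170:290,300:420],(400,400),interpolation=cv2.INTER_CUBIC)
B=cv2.resize(b['img'][150:270,265:385],(400,400),interpolation=cv2.INTER_CUBIC)
save('i',np.hstack([A,B]))
E
```

```text
t: 12.75
ee_pos: [0.4994, -0.1583, 0.1331]
tool_rot: [[0.861, -0.509, 0.003], [-0.509, -0.861, -0.002], [0.004, 0.0, -1.0]]
contact_force: [-7.2, 4.1, 24.6]
gripper_width: 0.0286
[-7.17243634  4.10343929 24.59507435] [0.84503272 1.60875858 0.06301488] [ 0.49938941 -0.15830725  0.13310267]
```

View pics/i.png

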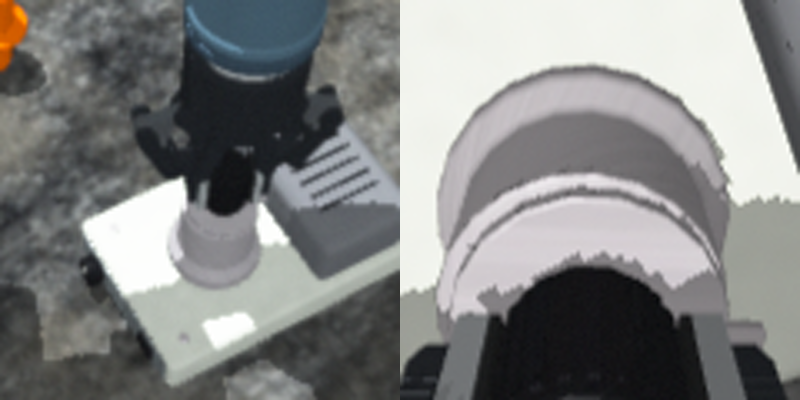

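The collar looks seated on the hub face, and the spring-force profile predicts home at TCP z of about 0.133. There is some lateral force, so I'll wiggle gently to rule out a jam.

```bash
python3 -m creep '[[[-1,0,0],[0,0,0.03],20],[[-2,0,0],[0,0,0.03],20],[[-3,0,0],[0,0,-0.03],20],[[-3,0,0],[0,0,-0.03],20],[[-2,0,0],[0,0,0],20],[[-2,0,0],[0,0,0],20],[[-2,0,0],[0,0,0],20],[[-2,0,0],[0,0,0],20]]'
python3 - <<'E'
from h import *
o=sensors.get_obs();R=np.array(o['tool_rot']);print(R.T@o['contact_force'],R.T@o['moment'],o['ee_pos'])
E
```

```text
t: 13.65
ee_pos: [0.4993, -0.1581, 0.1332]
tool_rot: [[0.861, -0.509, 0.006], [-0.509, -0.861, -0.003], [0.007, -0.0, -1.0]]
contact_force: [-3.2, 2.1, 19.3]
gripper_width: 0.029
[ -3.70058152  -0.18718382 -19.28466899] [ 0.04205427 -0.91203876 -0.01173675] [ 0.49925015 -0.15813621  0.1331645 ]
```

```bash
python3 -m creep '[[[1,0,0],[0,0,0],20],[[1.5,0,0.3],[0,0,0],20],[[1.5,0,0.6],[0,0,0],20],[[1.5,0,0.6],[0,0,0],20],[[1.5,0,0.6],[0,0,0],20],[[1.5,0,0.6],[0,0,0],20],[[1.5,0,0.6],[0,0,0],20],[[1.5,0,0.6],[0,0,0],20]]'
python3 - <<'E'
from h import *
o=sensors.get_obs()
c=cam('wrist'); 
R=np.array(o['tool_rot'])
a=np.linspace(0,2*np.pi,721)
for dz in(0,.002,.004):
  for r,z in((.025,.106+dz),(.027,.1)):
    P=np.array([proj(c,[.4993+r*np.cos(t),-.1582+r*np.sin(t),z]) for t in a]);print(dz,r,P[:,1].min(),P[:,0].min(),P[:,0].max())
im=c['img'].astype(int);print(im[165:225,325].sum(1)//3)
p=np.array(o['ee_pos']);print(o['t'],p,o['contact_force'],o['gripper_width'])
E
```

```text
t: 14.45
ee_pos: [0.4994, -0.1582, 0.1331]
tool_rot: [[0.861, -0.509, 0.004], [-0.509, -0.861, -0.002], [0.005, -0.0, -1.0]]
contact_force: [-8.7, 4.9, 26.6]
gripper_width: 0.0289
0 0.025 209.11735843099433 278.1985491688178 363.1798249974214
0 0.027 202.34442245307787 276.2563843007032 365.0785898916158
0.002 0.025 210.34283962374244 277.72562322230846 363.6644076351511
0.002 0.027 202.34442245307787 276.2563843007032 365.0785898916158
0.004 0.025 211.5976301503301 277.24195038874575 364.1599865445383
0.004 0.027 202.34442245307787 276.2563843007032 365.0785898916158
[241 241 241 240 205 129 116 138 165 181 190 191 191 191 192 191 190 180
 161 132 116 116 115 116 115 117 115 114 115 116 116 115 114 114 113 114
 122 154 210 225 220 172 117 121 184 216 209 205 204 203 204 205 205 207
 210 211 211 210 210 211]
14.45 [ 0.49940442 -0.15817623  0.13308473] [-8.71122474  4.92164287 26.59490463] 0.02889630627424417
```

The image geometry agrees: the hub rim is at row 202.5 (predicted 202.3) and the collar's top edge is at about 209 (209.1 predicted if flush). Pushing harder doesn't change the height, so the shaft is home.

```bash
python3 -c "
from station import robot,sensors
print(robot.sign_off()); o=sensors.get_obs(); print(o['t'],o['ee_pos'],o['contact_force'],o['gripper_width'])"
```

```text
the job is handed in; nothing more can be done
None
the job is handed in; nothing more can be done
```

I lifted the grey shaft by its black grip out of the stand and turned it to line up with the hub's keyway. I then pushed it down against the spring and handed the job in at about 14.5 s, still gripping and pressing. I steered clear of the look-alikes and bystanders, but took no final picture of them.

**Seated:** The key went into the keyway without any contact force. The arm then stopped at TCP z = 0.1331 m and stayed there as the push rose from about 10 N to 27 N. That fits the home height of about 0.133 m I estimated from the spring's force. In the last wrist picture the collar's top edge was at about row 209, and 209.1 is what a flush collar should show.

**Checks that disagreed:**
- **Height:** The height I worked out from the grasp gave home at 0.132 m, about 1 mm lower than where it stopped.
- **Sideways force and tilt:** A sideways force of about 10 N and a tool tilt of about 0.3° remained. A small wiggle did not change the height, so I took it as the arm flexing and not a jam.
- **Key angle:** My two readings of the key's angle differed by about 4°. I turned to a value between them, and the key went in at the first try.

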